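# Dress the bakery counter display

## Robot

A 6-joint arm with a two-finger parallel gripper is mounted at the origin on the work surface. World frame = base frame: x ahead of the robot, y to its left, z up, the work surface at z = 0. Lengths are in mm, angles in rad, forces in N, time in s.
With the tool pointing down it reaches from about 300 to 775 mm from the base axis. Payload 14.6 kg.
Tool frame: the origin (TCP) lies between the finger pads; the fingertips stand manip.tip_reach ahead of it and the grasp point (between the pads) lies 5 mm behind it (manip.tip_reach is the distance from the TCP to the fingertips, in mm); z points along the fingers, y is the line along which they close (so a half turn about z gives the same grasp; the last joint's range is limited). The gripper opens to 94 mm and grips with 3 to 60 N. Pads are 16 mm wide; open, the fingers measure 119 mm over their backs; the gripper's body (75 mm by 177 mm) begins 78 mm behind the grasp point.
Start: joints at [1.14, 0.3, 1.521, -0, 1.321, -0.067], TCP at [195.702, 513.994, 219.446] pointing down, gripper open.
Joint ranges: [-3.03, 3.03], [-0.79, 2.21], [0.23, 2.52], [-1.04, 4.18], [0, 3.07], [-2.55, 2.55]. Speed limits (rad/s): [2.22, 2.22, 2.57, 3.14, 3.14, 3.14].

## Interface

Orientations are given as [roll, pitch, yaw] about the fixed x, y, z axes, in that order (R = Rz(yaw) Ry(pitch) Rx(roll)).
In Python, from cell import manip gives the robot as it stands. The module is installed in compiled form; this text tells all that it offers.
- The arm moves only by the shell command python3 -m creep 'ROWS' [FORCE]. ROWS is JSON, a list of rows, each a list of 3 entries, a list of its own where there are three numbers: the opening, from -1 (shut) to 1 (fully open), then the shift along the tool's x, y, z in cm, then the turn about the tool's z in units of 5 degrees (1.0 is 5 degrees). In form: [[grip, [tx, ty, tz], roll], ...]. A call has 1 to 12 rows; each row is the pose to reach, as a shift and turn from the pose commanded when the call began, along the tool's axes at that moment; what a row does not reach only later rows make up. A row lasts 1/10 s, in which the tool goes at most 50 mm and 8.59 degrees, less where a joint would pass 70% of its speed; a pose out of reach is approached as far as the arm can. A call with a gripper value outside its range is refused whole. The fingers move at their own pace and stop on an object; FORCE is the grip in N (left out, the last holds). Time passes only in rows, so rows that repeat a pose let the fingers close. It gives the time, the measured TCP pose, the force, the opening and the grip force at its end, in the units of the state.
- manip.read_state(): the state, without advancing time (a new reading comes with each control period).
- manip.camera(name): name is "scene" or "side" or "wrist"; returns the picture (384x512x3 uint8, red, green, blue); there is no depth.
- manip.camera_params(name): a dict with "fovy" (degrees; the focal length in pixels is half the picture's height over the tangent of half this angle, whatever the lens; pixels are square), "cx", "cy" (the principal point, pixels), "k1" (the pictures are not rectified: a ray, as slopes to the right and down, at radius r is drawn at 1 + k1 r^2 times it, then the intrinsics apply), "origin" and "attitude" of the camera in the world. Camera axes: x right, y down, z forward; pixel columns grow to the right and rows downward; lengths in mm; the calibration is good to about 2 mm. A picture is of the moment at which its call begins: read the wrist's pose just before it. camera_params takes no time and is no camera call; for the wrist camera it gives the pose at the moment of the call.
- manip.sign_off(): hands the job in; it is judged then, once.
The state is a dict: "clock": time; "joints": joint angles; "qd": joint speeds; "effort": joint torques, N m; "eef_pos": TCP position; "eef_rot": TCP orientation; "wrist_force": force on the tool from outside, world axes, zero at the start; "moment": the same for the moment, N m; "finger_gap": finger opening in mm; "finger_force": force on a finger pad.
Only numpy, scipy, OpenCV 4.12 (cv2) and the standard library are available. Lean on these libraries where they do the work, as an engineer would, in place of code of your own. Each camera call takes 0.05 s, during which the arm holds its last target. There are 200 camera calls.

## Task

Lay out the display on the oak board: stand the blue tea tin on the middle cork spot with its long sides running along the board, the red-lidded jam jar on the spot between it and the white price stand, and the yellow-lidded honey jar on the spot between it and the black price stand. When these three stand in their row, set the small copper sweets tin in the middle of the tea tin's lid. Everything stands upright, centred on its place; leave the green-lidded jar and the counter bell where they are.

Things in the scene. Friction and masses are not known exactly. Their poses are not given: they have to be found in the camera images.
- board: Fixed oak display board lying on the counter, 400 mm long (its y axis), 90 mm wide (x), top face 14 mm above its origin, which is the centre of its underside. Three cork spots, diameter 64 mm, flush with its top face, lie on its long centre line at y = -85, 0 and +85 mm. A price stand is fixed on each end.
- white_stand: White price stand with a white card, fixed on one end of the board, 170 mm from its centre on the long centre line (either end, it varies): base 44 x 44 x 14 mm, card 40 mm wide, its top 52 mm above the stand's underside. Origin: centre of its underside, on the board's top face, 85 mm from the centre of the nearest cork spot.
- black_stand: Black price stand with a black card, fixed on the other end of the board; sizes and origin as for the white stand.
- tea_tin: Blue rectangular tea tin with a darker flat lid, upright, 48 mm (its x axis) x 64 mm (its y axis) x 70 mm tall, about 0.22 kg. Origin: centre of its underside, z up. Starts with its y axis within 0.5 rad of world y.
- jam_jar: Screw-top glass jar, upright, diameter 54 mm, 78 mm tall (lid: diameter 53 mm, top 15 mm), about 0.3 kg. Origin: centre of its underside, z up. Dark red jam, red lid.
- honey_jar: Screw-top glass jar, upright, diameter 54 mm, 78 mm tall (lid: diameter 53 mm, top 15 mm), about 0.3 kg. Origin: centre of its underside, z up. Amber honey, yellow lid.
- sweets_tin: Small round copper tin with a white dot on its lid, diameter 41 mm, 30 mm tall, about 0.08 kg. Origin: centre of its underside, z up.
- green_jar: Screw-top glass jar, upright, diameter 54 mm, 78 mm tall (lid: diameter 53 mm, top 15 mm), about 0.3 kg. Origin: centre of its underside, z up. Olive-green spread, green lid. Not needed: leave it where it is.
- bell: Loose counter bell, black base of diameter 68 mm, steel dome, 49 mm tall, about 0.25 kg. Origin: centre of its underside. Not needed: leave it where it is.
Things that resemble listed ones, but are neither listed nor needed, are in the scene too. What is meant by the honey_jar is not pink, and is the smaller of those in its own colour.

How it is judged:
By the outcome, as a careful person would: the job done as asked, in the order asked, and still so for the second after the job is handed in, with the robot touching nothing.
It also fails if it takes over 112 s, if anything falls off the work surface, if the arm or the gripper's body presses on something with over 40 N, if the wrist force passes 120 N, or if a joint passes its speed limit or range.

## Working session

There is one attempt and no reset: what is moved stays moved. The work goes in short steps, Python scripts to look and compute and a shell command to move; the robot and the scene stay as the last step left them, time stands still between calls to the robot, and variables do not carry over. Pictures are saved under pics/ and viewed, at most 14 in all, crops included, and the job is handed in when it is done.

```bash
mkdir -p pics
cat > h.py <<'E'
import numpy as np, cv2
from cell import manip
from scipy.spatial.transform import Rotation as R
def att(p):
    a=np.array(p["attitude"],float)
    return a if a.shape==(3,3) else (R.from_euler('xyz',a).as_matrix() if a.size==3 else None)
def ray(p,u,v):
    f=192/np.tan(np.radians(p["fovy"])/2)
    d=np.array([(u-p["cx"])/f,(v-p["cy"])/f]); s=d.copy()
    for _ in range(30): s=d/(1+p["k1"]*(s@s))
    return np.array(p["origin"]),att(p)@np.r_[s,1]
def at(p,u,v,z):
    o,d=ray(p,u,v); return (o+d*(z-o[2])/d[2])[:2].round(1)
def proj(p,X):
    f=192/np.tan(np.radians(p["fovy"])/2)
    c=att(p).T@(np.array(X,float)-np.array(p["origin"])); s=c[:2]/c[2]
    s=s*(1+p["k1"]*(s@s)); return (s*f+[p["cx"],p["cy"]]).round(1)
def snap(cam,name):
    p=manip.camera_params(cam); im=manip.camera(cam)[:,:,::-1].copy(); cv2.imwrite(f'pics/{name}.png',im); return p,im
E
python3 - <<'E'
from h import *
s=manip.read_state();print(s,manip.tip_reach)
ims=[]
for c in ["scene","side","wrist"]:
    p,im=snap(c,c+"0"); print(p)
for c in ["scene","side"]:
    im=cv2.imread(f'pics/{c}0.png'); cv2.imwrite(f'pics/{c}0b.png',cv2.resize(im,(800,600),interpolation=cv2.INTER_CUBIC))
E
```

```text
{'clock': 0.0, 'joints': array([ 1.14038107e+00,  3.00502178e-01,  1.52160446e+00, -8.78974282e-06,
        1.32071839e+00, -6.65691449e-02]), 'qd': array([ 2.18638317e-03, -8.56235629e-04,  2.15989586e-04, -5.34126989e-04,
        1.15203666e-03, -9.90066967e-05]), 'effort': array([ 1.56479786e-03, -5.31807089e+01, -3.52749074e+01,  7.09227752e-02,
        2.42579577e-02, -6.85188456e-05]), 'eef_pos': array([195.60876599, 513.76038178, 218.85939268]), 'eef_rot': array([-3.14036244e+00, -7.34828247e-05,  2.77774868e+00]), 'wrist_force': array([0.08081773, 0.55453633, 0.24870252]), 'moment': array([-0.03984691,  0.02121699,  0.0046272 ]), 'finger_force': 0.0, 'finger_gap': 94.01676042998615} 14.0
{'fovy': 45.952283189410174, 'cx': 249.8276363086884, 'cy': 193.07141740438448, 'k1': -0.1243119911218181, 'origin': array([1267.12833275,  158.25141307,  798.95239874]), 'attitude': array([-2.36503491, -0.00575333,  1.81887759])}
{'fovy': 46.802049172304564, 'cx': 259.8598237125033, 'cy': 199.2055764851363, 'k1': -0.0897310466017142, 'origin': array([ 471.36020091, -836.1538402 ,  765.36690582]), 'attitude': array([-2.2971284 ,  0.01197464, -0.09289711])}
{'fovy': 67.49090368800258, 'cx': 257.57604916643174, 'cy': 195.80056657996266, 'k1': -0.03826288987831543, 'origin': array([121.79308109, 542.51082379, 385.40550573]), 'attitude': array([2.86714416e+00, 1.00813715e-03, 1.20630831e+00])}
```

View pics/scene0b.png

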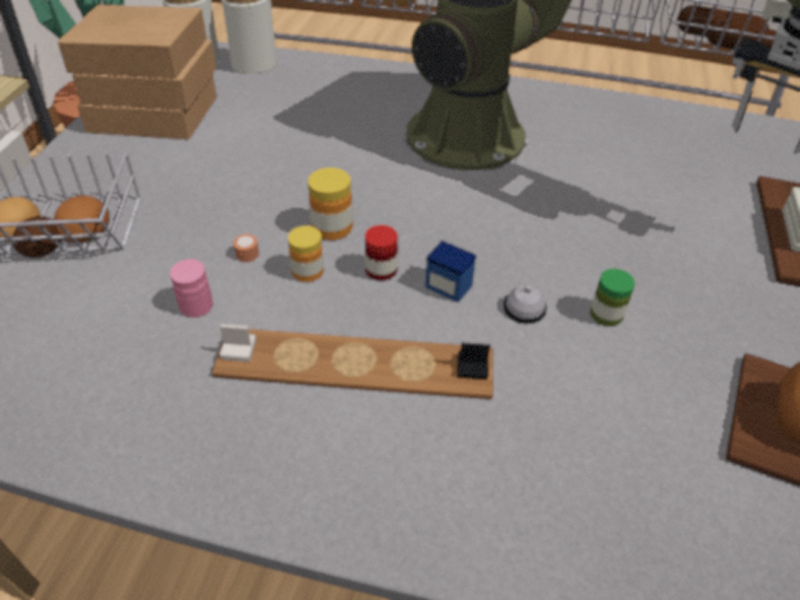

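View pics/side0b.png

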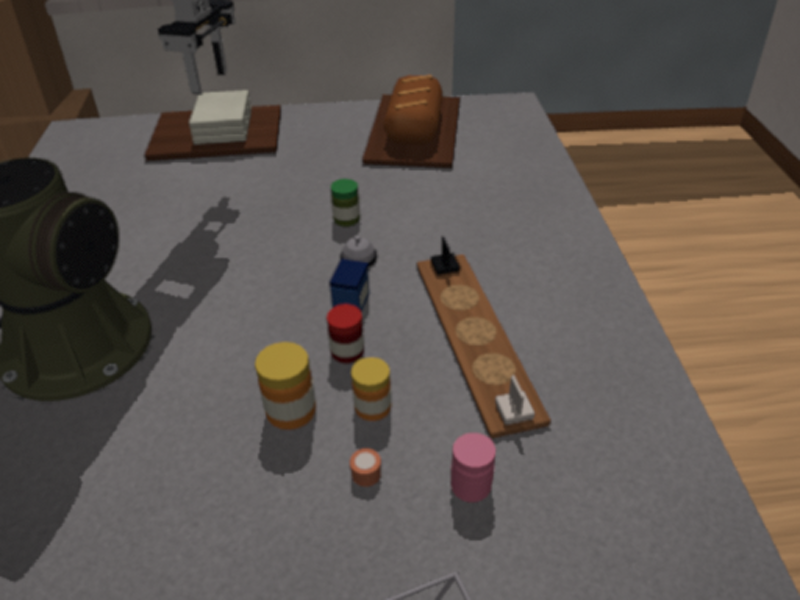

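Candidates in the scene picture (800 px): honey is either the large yellow-lidded jar (330,200), the small yellow-lidded jar (306,253) or the pink jar (192,288), so I choose the small one. The only red lid is at (381,252). The tea tin is at (450,270), the copper tin at (246,247), the bell at (525,302) and the green jar at (610,297). The white stand is at the board's left end (238,343) and the black stand at its right end (474,360).

Run:
```python
from h import *
k=1.5625
S=manip.camera_params("scene");D=manip.camera_params("side")
for n,a,b,z in [("honey",(306,237),(371,371),78),("jam",(381,237),(346,317),78),("tea",(452,258),(350,277),70),("sweets",(246,243),(365,461),30),
 ("sp_white",(296,354.5),(494,369),14),("sp_mid",(354,358.5),(476,331),14),("sp_black",(412.5,363.5),(460,297),14),("green",(616,281),(344,187),78),("pink",(189,270),(474,448),78),("bell",(526,290),(358,242),45),("big",(330,180),(284,358),100)]:
    print(n,at(S,a[0]/k,a[1]/k,z),at(D,b[0]/k,b[1]/k,z))
im=cv2.imread('pics/scene0.png')[130:220,140:320]; cv2.imwrite('pics/crop1.png',cv2.resize(im,None,fx=4,fy=4,interpolation=cv2.INTER_CUBIC))
```

```text
honey [ 474.6 -175.1] [ 476.1 -181.9]
jam [445.1 -60.9] [445.2 -68.2]
tea [456.5  55.2] [454.  36.]
sweets [ 461.2 -289.5] [ 459.7 -295.2]
sp_white [ 657.  -132.9] [ 659.4 -136.2]
sp_mid [643.  -49.3] [646.5 -51.6]
sp_black [630.9  34.5] [633.8  33. ]
green [452.8 304.2] [451.5 298.3]
pink [ 590.8 -321.8] [ 594.3 -324.8]
bell [471.7 175.1] [470.6 164.7]
big [ 349.  -174.4] [ 360.1 -166.8]
```

View pics/crop1.png

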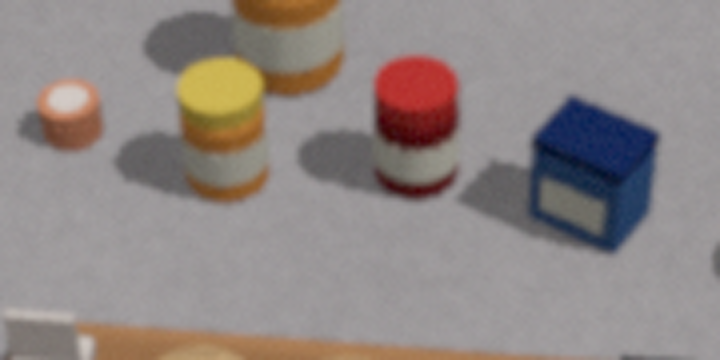

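The crop confirms the choice: small yellow lid at (222,92), jam lid at (418,85), copper tin with its white dot at (68,97) and tea tin lid centred near (596,136). The next step is a view from above with the wrist camera.

```bash
cat >> h.py <<'E'
def go(x,y,z,yaw):
    s=manip.read_state(); r=R.from_euler('xyz',s["eef_rot"]); c=s["eef_rot"][2]
    d=r.inv().apply(np.array([x,y,z])-s["eef_pos"])/10
    t=-(yaw-c); t=(t+np.pi)%(2*np.pi)-np.pi
    print("shift cm",d.round(2),"turn",round(np.degrees(t)/5,2),"pos",s["eef_pos"].round(1),"rot",s["eef_rot"].round(4),"t",round(s["clock"],1),"gap",round(s["finger_gap"],1))
E
python3 -m creep '[[1,[-51,-43.1,-8.1],12.05],[1,[-51,-43.1,-8.1],12.05],[1,[-51,-43.1,-8.1],12.05],[1,[-51,-43.1,-8.1],12.05],[1,[-51,-43.1,-8.1],12.05],[1,[-51,-43.1,-8.1],12.05],[1,[-51,-43.1,-8.1],12.05],[1,[-51,-43.1,-8.1],12.05],[1,[-51,-43.1,-8.1],12.05],[1,[-51,-43.1,-8.1],12.05],[1,[-51,-43.1,-8.1],12.05],[1,[-51,-43.1,-8.1],12.05]]' 20
python3 -c "
from h import *
go(520,-70,300,1.725)"
```

```text
clock: 1.35
eef_pos: [484.6, -9.3, 292.0]
eef_rot: [3.141, -0.0, 1.726]
wrist_force: [0.7, 1.0, 0.6]
finger_gap: 93.7
finger_force: 0.0
shift cm [-6.55  2.56 -0.8 ] turn 0.01 pos [484.6  -9.3 292. ] rot [ 3.1415 -0.      1.726 ] t 1.4 gap 93.7
```

```bash
python3 -m creep '[[1,[-6.5,2.5,-0.8],0],[1,[-6.5,2.5,-0.8],0],[1,[-6.5,2.5,-0.8],0],[1,[-6.5,2.5,-0.8],0],[1,[-6.5,2.5,-0.8],0],[1,[-6.5,2.5,-0.8],0]]'
python3 - <<'E'
from h import *
p,im=snap("wrist","w1"); print(p)
import pickle; pickle.dump(p,open('w1.pkl','wb'))
cv2.imwrite('pics/w1b.png',cv2.resize(im,(800,600),interpolation=cv2.INTER_CUBIC))
E
```

```text
clock: 1.95
eef_pos: [518.5, -66.5, 299.9]
eef_rot: [3.141, 0.0, 1.728]
wrist_force: [0.2, -0.4, 0.3]
finger_gap: 94.2
finger_force: 0.0
{'fovy': 67.49090368800258, 'cx': 257.57604916643174, 'cy': 195.80056657996266, 'k1': -0.03826288987831543, 'origin': array([506.11399295,  11.94996365, 466.32726674]), 'attitude': array([ 2.86693982e+00, -7.14666223e-05,  1.56078004e-01])}
```

View pics/w1b.png

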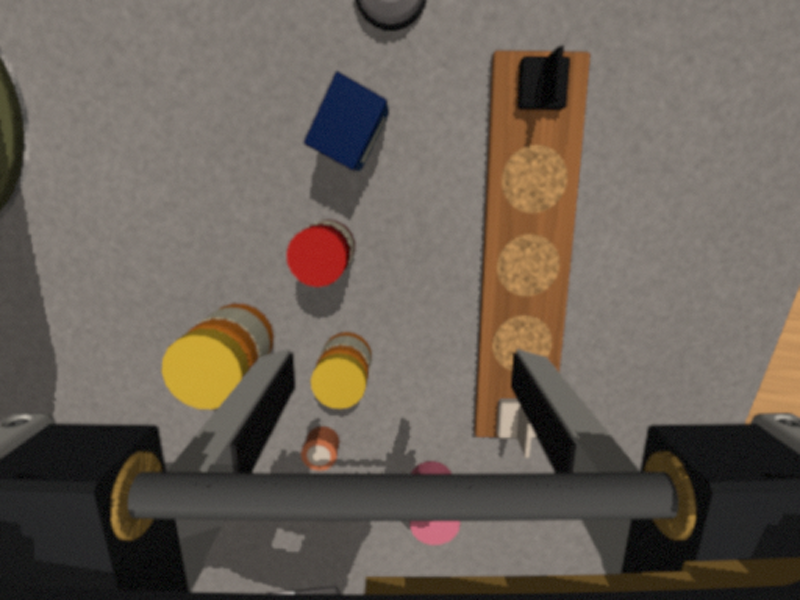

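The view shows the tea tin lid with corners near (337,72), (386,100), (354,168) and (305,142). The jam lid is at (318,256), the honey lid at (340,382), the sweets tin's dot at (321,454), and the cork spots at (535,179), (529,265) and (522,343). I'll refine these with code.

Run:
```python
from h import *
import pickle
p=pickle.load(open('w1.pkl','rb')); im=cv2.imread('pics/w1.png'); k=1.5625
hsv=cv2.cvtColor(cv2.GaussianBlur(im,(3,3),0),cv2.COLOR_BGR2HSV)
def blob(lo,hi,roi,z,nm):
    u0,v0,u1,v1=[int(a/k) for a in roi]
    m=np.zeros(im.shape[:2],np.uint8); m[v0:v1,u0:u1]=cv2.inRange(hsv,np.array(lo),np.array(hi))[v0:v1,u0:u1]
    c=max(cv2.findContours(m,0,1)[0],key=cv2.contourArea)
    w=np.array([at(p,u,v,z) for u,v in c[:,0]],np.float32)
    (x,y),r=cv2.minEnclosingCircle(w); mr=cv2.minAreaRect(w)
    b=cv2.boundingRect(c)
    print(nm,np.array(b)*k,"circ",round(x,1),round(y,1),"d",round(2*r,1),"rect",np.round(mr[0],1),np.round(mr[1],1),round(mr[2],1)); return m
blob((0,150,120),(8,255,255),(280,220,355,290),78,"jam")
blob((178,150,120),(180,255,255),(280,220,355,290),78,"jam2")
blob((22,150,150),(32,255,255),(305,350,375,412),78,"honey")
blob((22,150,150),(32,255,255),(150,320,260,412),110,"big")
blob((105,150,20),(130,255,255),(300,65,395,175),70,"tea")
blob((5,70,80),(25,140,255),(495,140,575,218),14,"spB")
for n,u,v,z in [("spB",535,179,14),("spM",528.5,265,14),("spW",522,343,14),("dot",321,454,30),("black",543.5,83,28),("tea1",337,72,70),("t2",387,99,70),("t3",354,168,70),("t4",305,142,70)]: print(n,at(p,u/k,v/k,z))
c=cv2.resize(im[35:120,180:265],None,fx=7,fy=7,interpolation=cv2.INTER_CUBIC)
d=cv2.resize(im[80:245,300:380],None,fx=3.6,fy=3.6,interpolation=cv2.INTER_CUBIC)
o=np.zeros((595,800,3),np.uint8); o[:595,:470]=c[:595,:470]; o[:594,480:480+288]=d; cv2.imwrite('pics/crop2.png',o)
```

```text
jam [287.5    226.5625  57.8125  60.9375] circ 441.1 -63.7 d 52.8 rect [442.  -63.8] [50.8 50.4] 52.0Traceback (most recent call last):
  File "<stdin>", line 14, in <module>
  File "<stdin>", line 8, in blob
ValueError: max() iterable argument is empty
```

```bash
cat > m.py <<'E'
from h import *
import pickle
k=1.5625
def blob(im,p,lo,hi,roi,z,nm):
    hsv=cv2.cvtColor(cv2.GaussianBlur(im,(3,3),0),cv2.COLOR_BGR2HSV)
    u0,v0,u1,v1=[max(0,int(a/k)) for a in roi]
    m=np.zeros(im.shape[:2],np.uint8); m[v0:v1,u0:u1]=cv2.inRange(hsv,np.array(lo),np.array(hi))[v0:v1,u0:u1]
    c=cv2.findContours(m,0,1)[0]
    if not c: print(nm,"none"); return
    c=cv2.convexHull(max(c,key=cv2.contourArea))
    w=np.array([at(p,u,v,z) for u,v in c[:,0]],np.float32)
    mr=cv2.minAreaRect(w); (x,y),r=cv2.minEnclosingCircle(w)
    print(nm,(np.array(cv2.boundingRect(c))*k).round(),"circ",round(x,1),round(y,1),"d",round(2*r,1),"rect",np.round(mr[0],1),np.round(mr[1],1),round(mr[2],1))
E
python3 - <<'E'
from m import *
p=pickle.load(open('w1.pkl','rb')); im=cv2.imread('pics/w1.png')
B=lambda *a:blob(im,p,*a)
B((0,150,120),(8,255,255),(280,220,355,290),78,"jam")
B((22,150,150),(32,255,255),(305,350,375,412),78,"honey")
B((22,150,150),(32,255,255),(150,320,260,412),110,"big")
B((105,150,20),(130,255,255),(300,65,395,175),70,"tea")
for n,r in [("spB",(495,140,575,218)),("spM",(490,228,568,300)),("spW",(485,310,512,372))]: B((14,60,120),(28,150,255),r,14,n)
B((8,120,50),(22,255,255),(470,40,600,450),14,"board")
for n,u,v,z in [("spB",535,179,14),("spM",528.5,265,14),("spW",522,343,14),("dot",321,454,30),("black",543.5,83,28),("tea1",337,72,70),("t2",387,99,70),("t3",354,168,70),("t4",305,142,70)]: print(n,at(p,u/k,v/k,z))
c=cv2.resize(im[35:120,180:247],None,fx=7,fy=7,interpolation=cv2.INTER_CUBIC)
d=cv2.resize(im[80:245,300:380],None,fx=3.6,fy=3.6,interpolation=cv2.INTER_CUBIC)
o=np.zeros((595,800,3),np.uint8); o[:,:469]=c; o[:594,480:480+288]=d; cv2.imwrite('pics/crop2.png',o)
E
```

```text
jam [288. 227.  58.  61.] circ 441.1 -63.7 d 52.8 rect [442.  -63.8] [50.8 50.3] 52.4
honey [311. 358.  55.  50.] circ 474.2 -180.3 d 52.1 rect [ 474.1 -179.9] [50.4 50.1] 9.1
big [162. 334.  80.  75.] circ 358.6 -173.2 d 70.0 rect [ 356.3 -172.1] [68.7 63.8] 58.3
tea [306.  75.  80.  94.] circ 452.9 50.5 d 73.5 rect [453.3  50.1] [60.3 48.3] 71.0
spB [502. 144.  67.  70.] circ 632.5 33.0 d 65.7 rect [632.8  33.3] [64.5 64.9] 9.2
spM [497. 233.  64.  64.] circ 645.8 -50.8 d 66.0 rect [645.5 -51.5] [64. 64.] 56.7
spW [492. 319.  19.  52.] circ 645.3 -138.4 d 57.5 rect [ 637.1 -140.2] [18.6 57.5] 12.8
board [475.  52. 114. 384.] circ 643.7 -50.4 d 402.7 rect [643.8 -50.2] [ 89.  394.7] 8.9
spB [633.6  33.2]
spM [646.6 -50.9]
spW [ 659.3 -134.9]
dot [ 461.9 -293.8]
black [618.4 115.7]
tea1 [440.8  87.3]
t2 [483.7  73.3]
t3 [464.1  15.2]
t4 [420.8  29.7]
```

View pics/crop2.png

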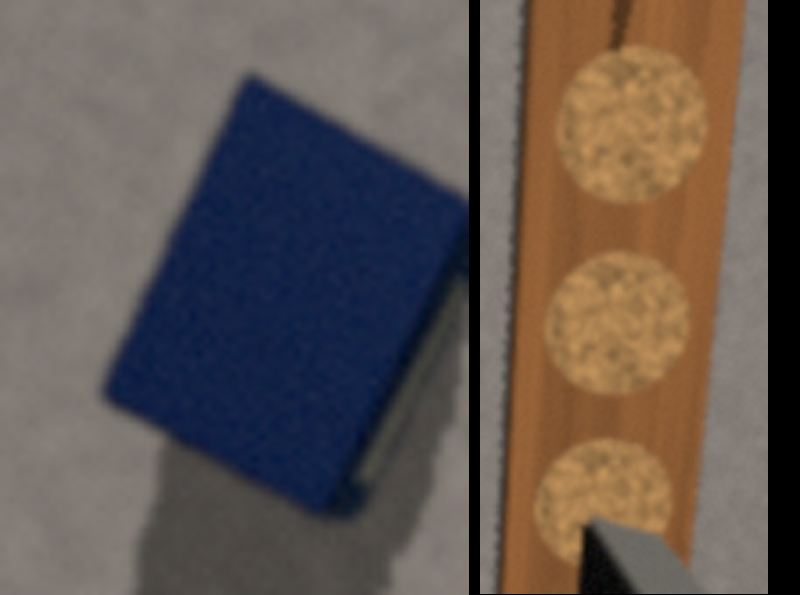

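Tea crop corners at (250,75), (468,200), (330,515) and (105,393) give yaw ≈ -0.33 and centre ≈ (452.8,50.8). The board is at (645.3,-50.8), yaw ≈ 0.155. Sizes match the stated ones.

Run:
```python
from h import *
go(452.8,50.8,140,1.241)
```

```text
shift cm [12.63 -4.67 15.99] turn 5.57 pos [518.6 -66.7 299.9] rot [3.1413e+00 1.0000e-04 1.7275e+00] t 2.0 gap 93.8
```

```bash
python3 -m creep '[[1,[12.6,-4.7,16],5.57],[1,[12.6,-4.7,16],5.57],[1,[12.6,-4.7,16],5.57],[1,[12.6,-4.7,16],5.57],[1,[12.6,-4.7,16],5.57],[1,[12.6,-4.7,16],5.57],[1,[12.6,-4.7,16],5.57],[1,[12.6,-4.7,16],5.57],[1,[12.6,-4.7,16],5.57],[1,[12.6,-4.7,16],5.57]]'
python3 - <<'E'
from h import *
go(452.8,50.8,35,1.241)
E
```

```text
clock: 3.0
eef_pos: [453.3, 49.2, 140.2]
eef_rot: [3.141, -0.0, 1.24]
wrist_force: [0.7, 0.6, -0.4]
finger_gap: 93.9
finger_force: 0.0
shift cm [ 0.13 -0.11 10.52] turn -0.02 pos [453.3  49.2 140.2] rot [ 3.1407e+00 -3.0000e-04  1.2396e+00] t 3.0 gap 93.9
```

Descend, close gently, lift 8 cm.

```bash
python3 -m creep '[[1,[0.1,-0.1,5],0],[1,[0.1,-0.1,8],0],[1,[0.1,-0.1,10.5],0],[1,[0.1,-0.1,10.5],0],[1,[0.1,-0.1,10.5],0],[0,[0.1,-0.1,10.5],0],[0,[0.1,-0.1,10.5],0],[0,[0.1,-0.1,10.5],0],[0,[0.1,-0.1,10.5],0],[-0.5,[0.1,-0.1,10.5],0],[-0.5,[0.1,-0.1,10.5],0],[-0.5,[0.1,-0.1,10.5],0]]' 15
python3 -m creep '[[-0.5,[0,0,0],0],[-0.5,[0,0,0],0],[-0.5,[0,0,0],0],[-0.5,[0,0,-2],0],[-0.5,[0,0,-4],0],[-0.5,[0,0,-8],0],[-0.5,[0,0,-8],0],[-0.5,[0,0,-8],0]]' 15
python3 - <<'E'
from h import *
go(645.3,-50.8,115,1.726)
E
```

```text
clock: 4.2
eef_pos: [452.3, 50.9, 34.8]
eef_rot: [3.142, 0.0, 1.24]
wrist_force: [-0.7, -0.5, 2.0]
finger_gap: 47.9
finger_force: 15.0
clock: 5.0
eef_pos: [452.3, 50.9, 114.6]
eef_rot: [3.141, -0.0, 1.24]
wrist_force: [-1.5, 0.7, -3.2]
finger_gap: 48.2
finger_force: 15.0
shift cm [-3.360e+00  2.156e+01 -2.000e-02] turn -5.57 pos [452.3  50.9 114.6] rot [ 3.1408e+00 -3.0000e-04  1.2402e+00] t 5.0 gap 48.2
```

```bash
python3 -m creep '[[-0.5,[-0.4,2.5,0],-0.6],[-0.5,[-1,6,0],-2],[-0.5,[-1.5,10,0],-3],[-0.5,[-2,14,0],-4],[-0.5,[-2.7,18,0],-5],[-0.5,[-3.1,20,0],-5.57],[-0.5,[-3.36,21.56,0],-5.57],[-0.5,[-3.36,21.56,0],-5.57],[-0.5,[-3.36,21.56,0],-5.57],[-0.5,[-3.36,21.56,0],-5.57],[-0.5,[-3.36,21.56,0],-5.57]]'
python3 - <<'E'
from h import *
p,im=snap("wrist","w2"); pickle=__import__('pickle'); pickle.dump(p,open('w2.pkl','wb'))
cv2.imwrite('pics/w2b.png',cv2.resize(im,(800,600),interpolation=cv2.INTER_CUBIC))
go(645.3,-50.8,49.5,1.726)
E
```

```text
clock: 6.1
eef_pos: [644.8, -50.4, 114.6]
eef_rot: [-3.141, -0.0, 1.727]
wrist_force: [0.7, 0.6, -2.1]
finger_gap: 47.8
finger_force: 15.0
shift cm [-0.04  0.03  6.53] turn 0.01 pos [644.9 -50.5 114.8] rot [-3.1416 -0.      1.7266] t 6.2 gap 48.1
```

View pics/w2b.png

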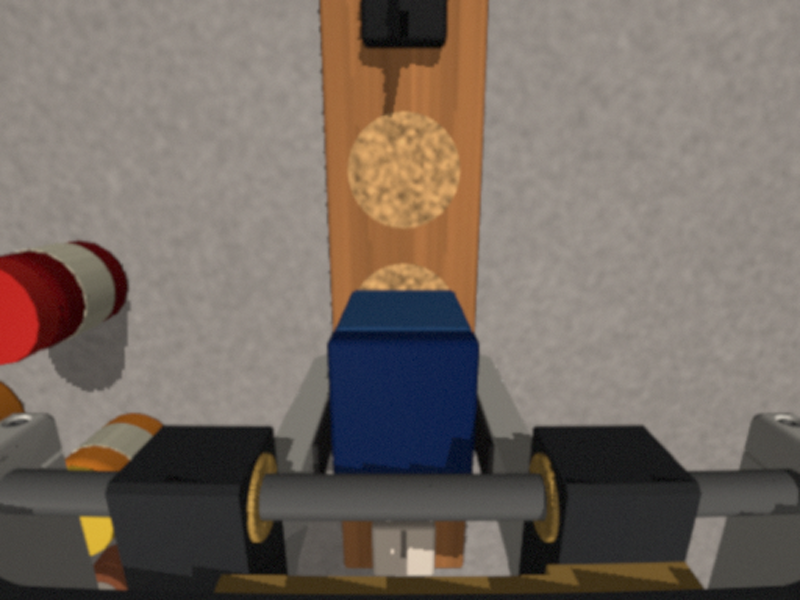

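The tin hangs square. Its front lid edge is at v≈331 (u 333–476), its front bottom edge at v≈291, and the black-side spot is centred at (404,169). I'll use these to refine the tin's offset and the spot position.

Run:
```python
from m import *
p=pickle.load(open('w2.pkl','rb')); im=cv2.imread('pics/w2.png')
blob(im,p,(14,60,120),(28,150,255),(335,100,475,235),14,"spB")
yx=np.array([np.cos(.155),np.sin(.155)]);yy=np.array([-np.sin(.155),np.cos(.155)])
tcp=np.array([644.8,-50.45])
for n,u,v,z in [("spB",404,169,14),("lidL",333,331,149.8),("lidR",476,331,149.8),("botL",351,291,79.8),("botR",457,291,79.8),("edgeL",327,200,14),("edgeR",480,200,14)]:
    a=at(p,u/k,v/k,z); print(n,a,"rel tcp in board axes",((a-tcp)@yx).round(1),((a-tcp)@yy).round(1))
```

```text
spB [347. 111. 114. 119.] circ 632.0 33.1 d 65.5 rect [632.   32.9] [64.7 64.6] 8.7
spB [632.4  34.2] rel tcp in board axes 0.8 85.5
lidL [618.2 -19.7] rel tcp in board axes -21.5 34.5
lidR [661.9 -12.8] rel tcp in board axes 22.7 34.6
botL [616.6 -24.5] rel tcp in board axes -23.9 30.0
botR [665.  -16.9] rel tcp in board axes 25.1 30.0
edgeL [590.8  10.2] rel tcp in board axes -44.0 68.3
edgeR [678.7  24. ] rel tcp in board axes 45.0 68.3
```

Both agree to within 1 mm. Place the tin.

```bash
python3 -m creep '[[-0.5,[0,0.05,3],0],[-0.5,[0,0.05,5],0],[-0.5,[0,0.05,6],0],[-0.5,[0,0.05,6.4],0],[-0.5,[0,0.05,6.55],0],[-0.5,[0,0.05,6.55],0],[-0.5,[0,0.05,6.55],0],[-0.5,[0,0.05,6.55],0]]'
python3 -m creep '[[0.2,[0,0,0],0],[0.4,[0,0,0],0],[0.5,[0,0,0],0],[0.5,[0,0,0],0],[0.5,[0,0,-3],0],[0.5,[0,0,-8],0],[0.5,[0,0,-12],0],[0.5,[0,0,-12],0],[0.5,[0,0,-12],0]]'
python3 - <<'E'
from h import *
go(441.6,-63.8,160,1.45)
E
```

```text
clock: 6.95
eef_pos: [646.0, -50.8, 49.9]
eef_rot: [3.141, 0.0, 1.726]
wrist_force: [-0.4, -1.2, -1.8]
finger_gap: 48.1
finger_force: 15.0
clock: 7.85
eef_pos: [645.9, -50.8, 169.7]
eef_rot: [3.14, 0.0, 1.726]
wrist_force: [0.3, -0.3, -0.7]
finger_gap: 70.4
finger_force: 0.0
shift cm [  1.88 -20.39   0.95] turn 3.17 pos [645.9 -50.8 169.7] rot [3.1403e+00 4.0000e-04 1.7262e+00] t 7.8 gap 70.4
```

```bash
python3 -m creep '[[1,[1.1,-20.4,-3],0],[1,[1.1,-20.4,-3],0],[1,[1.1,-20.4,-3],0],[1,[1.1,-20.4,-3],0],[1,[1.1,-20.4,-3],0],[1,[1.1,-20.4,-3],0],[1,[1.1,-20.4,-3],0],[1,[1.1,-20.4,-3],0],[1,[1.1,-20.4,-3],0]]'
python3 - <<'E'
from m import *
go(441.6,-63.8,35,1.726)
p,im=snap("wrist","w3"); pickle.dump(p,open('w3.pkl','wb'))
blob(im,p,(0,150,120),(8,255,255),(200,200,600,600),78,"jam")
blob(im,p,(22,150,150),(32,255,255),(380,200,600,600),78,"honey")
cv2.imwrite('pics/w3b.png',cv2.resize(im,(800,600),interpolation=cv2.INTER_CUBIC))
E
```

```text
clock: 8.75
eef_pos: [443.1, -71.3, 198.5]
eef_rot: [-3.14, -0.001, 1.727]
wrist_force: [0.2, 0.4, 0.0]
finger_gap: 94.0
finger_force: 0.0
shift cm [ 7.600e-01 -1.000e-02  1.635e+01] turn 0.01 pos [443.1 -71.3 198.5] rot [-3.1404e+00 -5.0000e-04  1.7266e+00] t 8.8 gap 94.0
jam [364. 253.  78.  78.] circ 441.0 -63.9 d 52.8 rect [441.6 -63.6] [50.4 52.1] 7.5
honey [388. 422.  47.  41.] circ 464.8 -173.2 d 43.9 rect [ 464.4 -173.3] [32.9 32.6] 8.9
```

View pics/w3b.png

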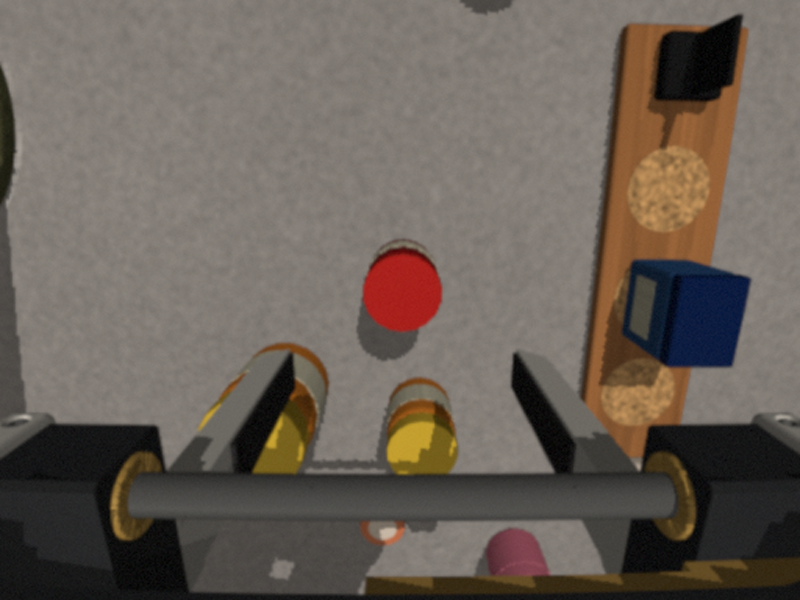

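The red lid is at (402,290), which confirms jam at (441.3,-63.8). The tea tin stands on the middle spot. Grasp the jam.

```bash
python3 -m creep '[[1,[0.75,0,5],0],[1,[0.75,0,10],0],[1,[0.75,0,14],0],[1,[0.75,0,15.85],0],[1,[0.75,0,15.85],0],[1,[0.75,0,15.85],0],[0,[0.75,0,15.85],0],[0,[0.75,0,15.85],0],[0,[0.75,0,15.85],0],[-0.5,[0.75,0,15.85],0],[-0.5,[0.75,0,15.85],0],[-0.5,[0.75,0,15.85],0]]' 15
python3 -m creep '[[-0.5,[0,0,0],0],[-0.5,[0,0,0],0],[-0.5,[0,0,-2],0],[-0.5,[0,0,-5],0],[-0.5,[0,0,-11],0],[-0.5,[0,0,-11],0],[-0.5,[0,0,-11],0]]' 15
python3 - <<'E'
from h import *
go(658.4,-134.8,150,1.726)
E
```

```text
clock: 10.0
eef_pos: [441.4, -64.1, 40.9]
eef_rot: [3.141, 0.0, 1.726]
wrist_force: [-1.2, -0.4, 1.9]
finger_gap: 53.4
finger_force: 15.0
clock: 10.7
eef_pos: [441.9, -64.2, 151.7]
eef_rot: [3.139, 0.001, 1.726]
wrist_force: [-0.9, 0.7, -3.3]
finger_gap: 53.5
finger_force: 15.0
shift cm [-10.33  20.3    0.23] turn 0.0 pos [441.9 -64.2 151.7] rot [3.1390e+00 1.0000e-03 1.7262e+00] t 10.7 gap 53.5
```

```bash
python3 -m creep '[[-0.5,[-1.5,3,0],0],[-0.5,[-3.5,7,0],0],[-0.5,[-5.5,11,0],0],[-0.5,[-7.5,15,0],0],[-0.5,[-9.2,18,0],0],[-0.5,[-10.33,20.3,0],0],[-0.5,[-10.33,20.3,0],0],[-0.5,[-10.33,20.3,0],0],[-0.5,[-10.33,20.3,0],0],[-0.5,[-10.33,20.3,0],0]]'
python3 - <<'E'
from m import *
p,im=snap("wrist","w4"); pickle.dump(p,open('w4.pkl','wb'))
z=manip.read_state()["eef_pos"][2]-40.9
blob(im,p,(0,150,120),(8,255,255),(200,200,600,480),78+z,"jam"); 
blob(im,p,(100,150,20),(130,255,255),(200,0,600,300),84,"tea")
cv2.imwrite('pics/w4b.png',cv2.resize(im,(800,600),interpolation=cv2.INTER_CUBIC))
go(658.4,-134.8,55.2,1.726)
E
```

```text
clock: 11.7
eef_pos: [657.3, -134.4, 150.4]
eef_rot: [-3.141, -0.0, 1.726]
wrist_force: [-0.2, -0.2, -2.1]
finger_gap: 53.5
finger_force: 15.0
jam [323. 355. 159. 116.] circ 656.5 -132.9 d 52.5 rect [ 656.1 -127.5] [51.5 41.1] 8.8
tea [361. 105.  92. 128.] circ 645.9 -51.1 d 74.2 rect [645.9 -50.9] [45.2 60.9] 8.9
shift cm [-0.05  0.09  9.55] turn 0.0 pos [ 657.5 -134.5  150.7] rot [-3.1415 -0.      1.7263] t 11.8 gap 53.4
```

View pics/w4b.png

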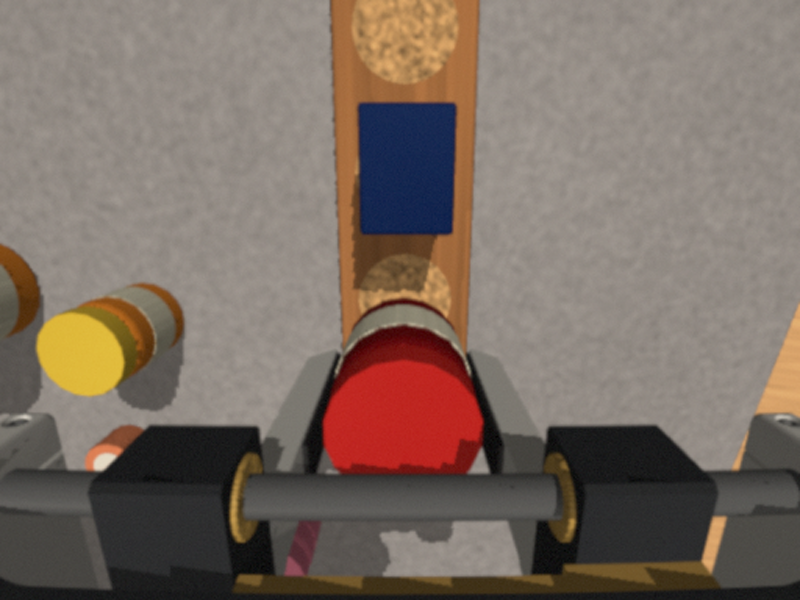

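The tin is centred on the middle spot at (645.9,-51.0). The jam hangs over its spot, and the honey lid is fully visible at (87,350). Lower the jam and measure honey from this picture.

```bash
python3 -m creep '[[-0.5,[-0.1,0.1,4],0],[-0.5,[-0.1,0.1,7],0],[-0.5,[-0.1,0.1,8.7],0],[-0.5,[-0.1,0.1,9.3],0],[-0.5,[-0.1,0.1,9.55],0],[-0.5,[-0.1,0.1,9.55],0],[-0.5,[-0.1,0.1,9.55],0],[-0.5,[-0.1,0.1,9.55],0]]'
python3 -m creep '[[0.2,[0,0,0],0],[0.4,[0,0,0],0],[0.5,[0,0,0],0],[0.5,[0,0,0],0],[0.5,[0,0,-3],0],[0.5,[0,0,-8],0],[0.5,[0,0,-12],0],[0.5,[0,0,-12],0],[0.5,[0,0,-12],0]]'
python3 - <<'E'
from m import *
p=pickle.load(open('w4.pkl','rb')); im=cv2.imread('pics/w4.png')
blob(im,p,(22,150,150),(32,255,255),(20,290,150,400),78,"honey")
go(474.3,-186,190,1.726)
E
```

```text
clock: 12.55
eef_pos: [659.5, -135.6, 56.3]
eef_rot: [3.14, 0.001, 1.726]
wrist_force: [1.0, 0.4, -2.8]
finger_gap: 53.7
finger_force: 15.0
clock: 13.45
eef_pos: [659.2, -135.6, 175.7]
eef_rot: [3.14, 0.001, 1.726]
wrist_force: [-0.6, 0.6, -1.1]
finger_gap: 70.8
finger_force: 0.0
honey [ 36. 311.  89.  84.] circ 473.8 -179.9 d 52.9 rect [ 474.1 -180.5] [51.4 51. ] 47.6
shift cm [ -2.12 -19.04  -1.45] turn 0.0 pos [ 659.2 -135.6  175.7] rot [3.1404e+00 5.0000e-04 1.7262e+00] t 13.4 gap 70.8
```

Pick honey with the gripper turned 0.5 rad so its body stays clear of the big jar.

```bash
python3 -m creep '[[1,[-1.5,-19,-2],-5.73],[1,[-1.5,-19,-2],-5.73],[1,[-1.5,-19,-2],-5.73],[1,[-1.5,-19,-2],-5.73],[1,[-1.5,-19,-2],-5.73],[1,[-1.5,-19,-2],-5.73],[1,[-1.5,-19,-2],-5.73],[1,[-1.5,-19,-2],-5.73],[1,[-1.5,-19,-2],-5.73]]'
python3 - <<'E'
from m import *
go(474,-180.2,40,2.226)
E
```

```text
clock: 14.35
eef_pos: [474.1, -179.4, 194.5]
eef_rot: [-3.141, -0.001, 2.227]
wrist_force: [0.0, -0.1, 0.7]
finger_gap: 94.0
finger_force: 0.0
shift cm [-0.07 -0.05 15.45] turn 0.01 pos [ 474.1 -179.4  194.5] rot [-3.1411e+00 -1.0000e-03  2.2268e+00] t 14.3 gap 94.0
```

```bash
python3 -m creep '[[1,[0,0,5],0],[1,[0,0,10],0],[1,[0,0,14],0],[1,[-0.07,-0.05,15.45],0],[1,[-0.07,-0.05,15.45],0],[1,[-0.07,-0.05,15.45],0],[0,[-0.07,-0.05,15.45],0],[0,[-0.07,-0.05,15.45],0],[0,[-0.07,-0.05,15.45],0],[-0.5,[-0.07,-0.05,15.45],0],[-0.5,[-0.07,-0.05,15.45],0],[-0.5,[-0.07,-0.05,15.45],0]]' 15
python3 -m creep '[[-0.5,[0,0,0],0],[-0.5,[0,0,0],0],[-0.5,[0,0,-2],0],[-0.5,[0,0,-5],0],[-0.5,[0,0,-10],0],[-0.5,[0,0,-15],0],[-0.5,[0,0,-15],0],[-0.5,[0,0,-15],0]]' 15
python3 - <<'E'
from h import *
go(540,40,190,1.726)
E
```

```text
clock: 15.55
eef_pos: [473.8, -180.7, 40.9]
eef_rot: [3.141, 0.0, 2.226]
wrist_force: [-0.5, 0.7, 2.4]
finger_gap: 53.1
finger_force: 15.0
clock: 16.35
eef_pos: [473.6, -180.6, 190.6]
eef_rot: [3.141, 0.001, 2.226]
wrist_force: [-0.3, -0.1, -3.8]
finger_gap: 53.4
finger_force: 15.0
shift cm [13.44 18.71  0.06] turn 5.73 pos [ 473.6 -180.6  190.6] rot [3.1413e+00 6.0000e-04 2.2263e+00] t 16.4 gap 53.4
```

```bash
python3 -m creep '[[-0.5,[1.5,2.2,0],0.6],[-0.5,[4,5.6,0],2],[-0.5,[6.5,9,0],3.2],[-0.5,[9,12.6,0],4.4],[-0.5,[11.5,16,0],5.2],[-0.5,[13.44,18.7,0],5.73],[-0.5,[13.44,18.7,0],5.73],[-0.5,[13.44,18.7,0],5.73],[-0.5,[13.44,18.7,0],5.73],[-0.5,[13.44,18.7,0],5.73]]'
python3 - <<'E'
from h import *
go(632.3,33.2,190,1.726)
E
```

```text
clock: 17.35
eef_pos: [539.7, 38.9, 190.1]
eef_rot: [-3.141, -0.0, 1.725]
wrist_force: [0.4, -1.5, -2.9]
finger_gap: 53.5
finger_force: 15.0
shift cm [-1.99  9.06  0.01] turn -0.01 pos [539.7  38.9 190.1] rot [-3.1406 -0.      1.7252] t 17.4 gap 53.5
```

```bash
python3 -m creep '[[-0.5,[-0.5,2.5,0],0],[-0.5,[-1.2,5.5,0],0],[-0.5,[-1.7,8,0],0],[-0.5,[-2,9.06,0],0],[-0.5,[-2,9.06,2],0],[-0.5,[-2,9.06,4],0],[-0.5,[-2,9.06,4],0],[-0.5,[-2,9.06,4],0]]'
python3 - <<'E'
from m import *
p,im=snap("wrist","w5"); pickle.dump(p,open('w5.pkl','wb'))
z=manip.read_state()["eef_pos"][2]-40.9
blob(im,p,(22,150,150),(32,255,255),(250,250,560,480),78+z,"honey")
cv2.imwrite('pics/w5b.png',cv2.resize(im,(800,600),interpolation=cv2.INTER_CUBIC))
go(632.3,33.2,54.3,1.726)
E
```

```text
clock: 18.15
eef_pos: [632.6, 33.6, 151.1]
eef_rot: [-3.141, 0.0, 1.726]
wrist_force: [1.3, 0.6, -2.3]
finger_gap: 53.4
finger_force: 15.0
honey [323. 361. 159. 108.] circ 632.3 33.8 d 51.8 rect [631.4  40. ] [51.3 38.2] 8.9
shift cm [-0.04 -0.08  9.75] turn -0.0 pos [633.   33.7 151.8] rot [3.1404e+00 2.0000e-04 1.7257e+00] t 18.2 gap 53.7
```

View pics/w5b.png

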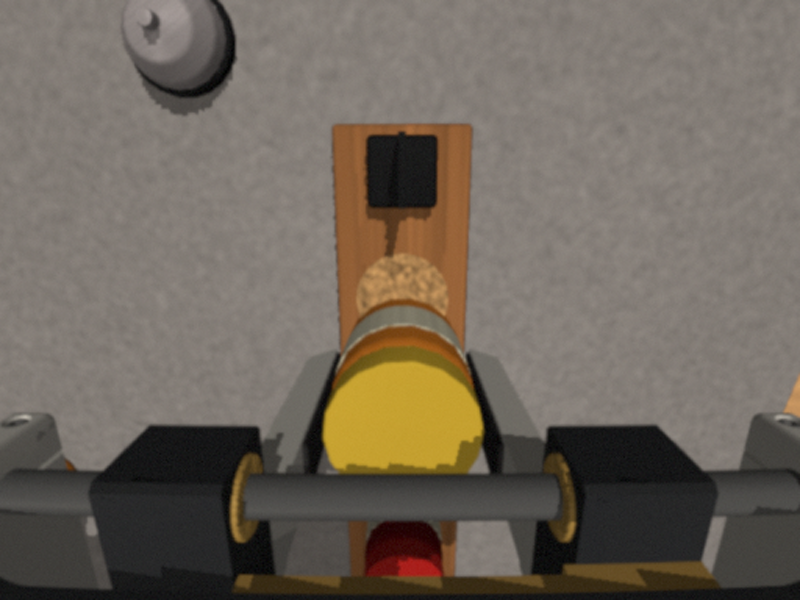

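Honey hangs centred over the black-side spot, with the cork at (402,290) and the lid centre near (403,430). The jam lid behind is at (403,555). Place it.

```bash
python3 -m creep '[[-0.5,[-0.04,-0.03,4],0],[-0.5,[-0.04,-0.03,7],0],[-0.5,[-0.04,-0.03,8.7],0],[-0.5,[-0.04,-0.03,9.3],0],[-0.5,[-0.04,-0.03,9.65],0],[-0.5,[-0.04,-0.03,9.65],0],[-0.5,[-0.04,-0.03,9.65],0],[-0.5,[-0.04,-0.03,9.65],0]]'
python3 -m creep '[[0.2,[0,0,0],0],[0.4,[0,0,0],0],[0.5,[0,0,0],0],[0.5,[0,0,0],0],[0.5,[0,0,-3],0],[0.5,[0,0,-8],0],[0.5,[0,0,-13],0],[0.5,[0,0,-13],0],[0.5,[0,0,-13],0]]'
python3 - <<'E'
from m import *
go(475,-225,190,1.726)
E
```

```text
clock: 19.0
eef_pos: [632.8, 33.7, 55.2]
eef_rot: [3.14, 0.0, 1.726]
wrist_force: [0.2, -0.4, -2.8]
finger_gap: 53.6
finger_force: 15.0
clock: 19.9
eef_pos: [632.6, 33.7, 185.1]
eef_rot: [3.14, 0.0, 1.726]
wrist_force: [-0.5, -0.1, -1.2]
finger_gap: 70.6
finger_force: 0.0
shift cm [-23.12 -19.58  -0.52] turn 0.0 pos [632.6  33.7 185.1] rot [3.1396e+00 3.0000e-04 1.7262e+00] t 19.9 gap 70.6
```

```bash
python3 -m creep '[[0.5,[-30.5,-20.7,-0.5],0],[0.5,[-30.5,-20.7,-0.5],0],[0.5,[-30.5,-20.7,-0.5],0],[0.5,[-30.5,-20.7,-0.5],0],[0.5,[-30.5,-20.7,-0.5],0],[0.5,[-30.5,-20.7,-0.5],0],[0.5,[-30.5,-20.7,-0.5],0],[0.5,[-30.5,-20.7,-0.5],0],[0.5,[-30.5,-20.7,-0.5],0],[0.5,[-30.5,-20.7,-0.5],0],[0.5,[-30.5,-20.7,-0.5],0],[0.5,[-30.5,-20.7,-0.5],0]]'
python3 - <<'E'
from m import *
p,im=snap("wrist","w6"); pickle.dump(p,open('w6.pkl','wb'))
print(proj(p,[462,-294,30])*k)
blob(im,p,(3,80,60),(15,255,255),(250,200,560,480),30,"sweets")
blob(im,p,(0,0,170),(180,60,255),(250,200,560,480),30,"dot")
cv2.imwrite('pics/w6b.png',cv2.resize(im,(800,600),interpolation=cv2.INTER_CUBIC))
go(462,-294,17,1.726)
E
```

```text
clock: 21.1
eef_pos: [475.6, -298.5, 188.9]
eef_rot: [-3.141, -0.0, 1.728]
wrist_force: [0.4, 0.3, 0.4]
finger_gap: 70.5
finger_force: 0.0
[385.46875 281.71875]
sweets [355. 250.  55.  61.] circ 459.3 -293.3 d 45.2 rect [ 458.7 -293.5] [39.6 45. ] 9.2
dot [366. 267.  33.  31.] circ 459.0 -294.9 d 23.6 rect [ 459.  -294.9] [22.6 22.3] 53.7
shift cm [ 0.67 -1.26 17.2 ] turn 0.02 pos [ 475.6 -298.7  189. ] rot [-3.1414e+00 -3.0000e-04  1.7277e+00] t 21.1 gap 70.2
```

View pics/w6b.png

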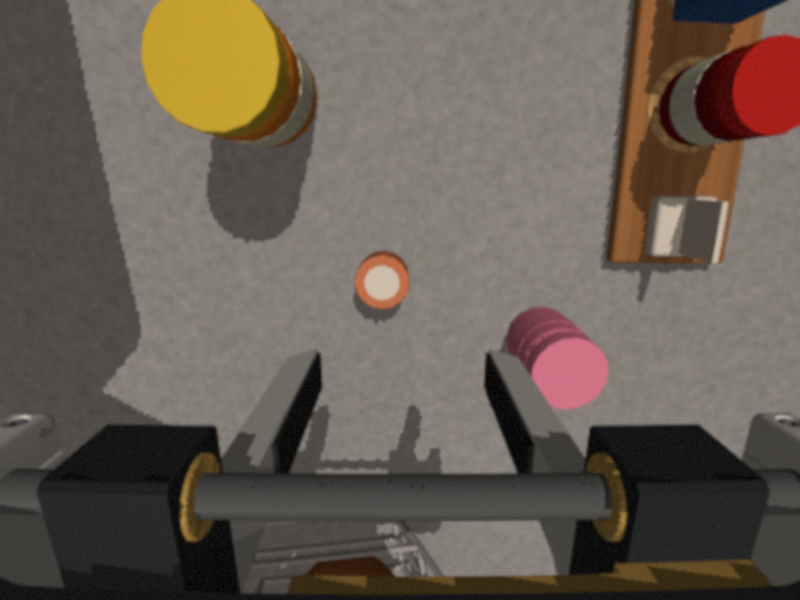

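The copper tin's dot is at (382,283), giving (459.0,-294.9). The pink jar at (560,360) is well away. I'll check the clearance to the basket.

Run:
```python
from m import *
S=manip.camera_params("scene");print(at(S,122/k,248/k,0),at(S,130/k,160/k,90),at(S,138/k,200/k,50))
go(459.0,-294.9,16.5,1.726)
```

```text
[ 495.4 -514.5] [ 362.9 -548.1] [ 421.  -510.1]
shift cm [ 0.63 -1.57 17.25] turn 0.02 pos [ 475.6 -298.7  189. ] rot [-3.1414e+00 -3.0000e-04  1.7277e+00] t 21.1 gap 70.2
```

```bash
python3 -m creep '[[0.5,[0.63,-1.57,5],0],[0.5,[0.63,-1.57,10],0],[0.5,[0.63,-1.57,14],0],[0.5,[0.63,-1.57,16],0],[0.5,[0.63,-1.57,17],0],[0.5,[0.63,-1.57,17.2],0],[0.5,[0.63,-1.57,17.2],0],[-0.2,[0.63,-1.57,17.2],0],[-0.5,[0.63,-1.57,17.2],0],[-0.5,[0.63,-1.57,17.2],0],[-0.5,[0.63,-1.57,17.2],0],[-0.5,[0.63,-1.57,17.2],0]]' 10
python3 -m creep '[[-0.5,[0,0,0],0],[-0.5,[0,0,0],0],[-0.5,[0,0,-2],0],[-0.5,[0,0,-5],0],[-0.5,[0,0,-10],0],[-0.5,[0,0,-15],0],[-0.5,[0,0,-17],0],[-0.5,[0,0,-17],0],[-0.5,[0,0,-17],0]]' 10
python3 - <<'E'
from h import *
go(645.6,-50.9,187,1.726)
E
```

```text
clock: 22.35
eef_pos: [458.7, -296.0, 17.5]
eef_rot: [3.141, 0.0, 1.726]
wrist_force: [-1.1, 0.7, 3.4]
finger_gap: 41.0
finger_force: 10.0
clock: 23.25
eef_pos: [458.3, -295.6, 186.2]
eef_rot: [-3.141, -0.001, 1.726]
wrist_force: [0.2, -1.3, -0.8]
finger_gap: 40.3
finger_force: 10.0
shift cm [21.28 22.29 -0.08] turn 0.0 pos [ 458.3 -295.6  186.2] rot [-3.1409e+00 -7.0000e-04  1.7262e+00] t 23.2 gap 40.3
```

```bash
python3 -m creep '[[-0.5,[2.5,2.5,0],0],[-0.5,[5.5,5.5,0],0],[-0.5,[8.5,8.5,0],0],[-0.5,[11.5,12,0],0],[-0.5,[14.5,15,0],0],[-0.5,[17.5,18.3,0],0],[-0.5,[19.5,20.5,0],0],[-0.5,[21.2,22.3,0],0],[-0.5,[21.2,22.3,2],0],[-0.5,[21.2,22.3,4],0],[-0.5,[21.2,22.3,4],0],[-0.5,[21.2,22.3,4],0]]'
python3 - <<'E'
from m import *
p,im=snap("wrist","w7"); pickle.dump(p,open('w7.pkl','wb'))
z=manip.read_state()["eef_pos"][2]-17.5
blob(im,p,(0,0,170),(180,60,255),(300,330,500,475),30+z,"dot")
blob(im,p,(22,150,150),(32,255,255),(250,0,560,300),92,"honey")
cv2.imwrite('pics/w7b.png',cv2.resize(im,(800,600),interpolation=cv2.INTER_CUBIC))
go(645.6,-51.3,102,1.726)
E
```

```text
clock: 24.45
eef_pos: [645.7, -51.9, 146.1]
eef_rot: [-3.139, -0.001, 1.726]
wrist_force: [-0.4, 0.4, -0.8]
finger_gap: 40.6
finger_force: 10.0
dot [370. 367.  66.  59.] circ 645.4 -50.7 d 24.8 rect [645.5 -51. ] [24.1 24. ] 9.2
honey [350. 108. 109. 114.] circ 632.5 33.3 d 51.9 rect [632.9  33.1] [50.8 50.9] 9.1
shift cm [ 0.08 -0.04  4.52] turn -0.0 pos [646.1 -52.  147.2] rot [-3.1411e+00 -2.0000e-04  1.7260e+00] t 24.5 gap 40.4
```

View pics/w7b.png

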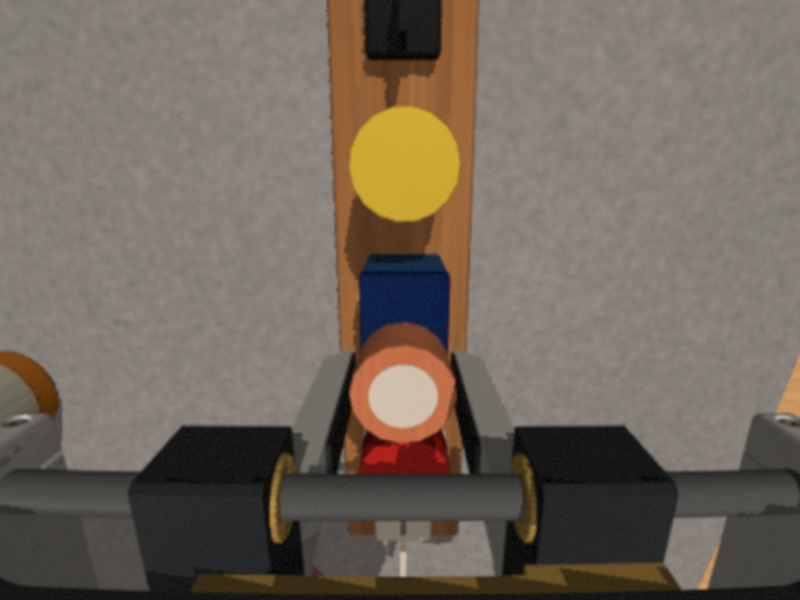

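The dot at (403,396) maps to (645.4,-50.9), right over the tea tin. Honey at (404,163) is centred on its spot. Lower and release.

```bash
python3 -m creep '[[-0.5,[0,0,2],0],[-0.5,[0,0,3.5],0],[-0.5,[0,0,4.2],0],[-0.5,[0,0,4.45],0],[-0.5,[0,0,4.45],0],[-0.5,[0,0,4.45],0],[-0.5,[0,0,4.45],0]]'
python3 -m creep '[[-0.05,[0,0,0],0],[0,[0,0,0],0],[0.2,[0,0,0],0],[0.4,[0,0,0],0],[0.4,[0,0,0],0],[0.4,[0,0,-3],0],[0.4,[0,0,-8],0],[0.4,[-4,0,-13],0],[0.4,[-8,0,-15],0],[0.4,[-8,0,-15],0],[0.4,[-8,0,-15],0]]'
python3 - <<'E'
from m import *
p,im=snap("wrist","w8")
blob(im,p,(0,0,170),(180,60,255),(300,200,500,400),114,"dot")
blob(im,p,(100,150,20),(130,255,255),(300,100,560,400),84,"tea")
blob(im,p,(22,150,150),(32,255,255),(250,0,560,250),92,"honey")
blob(im,p,(0,200,120),(4,255,255),(300,300,500,480),92,"jam")
_,s=snap("side","s8")
o=np.zeros((600,800,3),np.uint8); o[:300,:400]=cv2.resize(im,(400,300)); o[:300,400:]=cv2.resize(s,(400,300)); 
o[300:,200:600]=cv2.resize(s[150:285,220:400],(400,300),interpolation=cv2.INTER_CUBIC)
cv2.imwrite('pics/c8.png',o)
E
```

```text
clock: 25.2
eef_pos: [646.4, -51.9, 103.4]
eef_rot: [3.141, 0.0, 1.726]
wrist_force: [-0.3, -1.0, -0.4]
finger_gap: 40.9
finger_force: 10.0
clock: 26.3
eef_pos: [658.5, -132.0, 252.8]
eef_rot: [3.141, 0.0, 1.724]
wrist_force: [0.5, -0.0, -0.9]
finger_gap: 65.5
finger_force: 0.0
dot [400. 344.  25.  56.] circ 673.2 -187.2 d 46.5 rect [ 674.  -187.1] [17.4 43.8] 8.7
tea [372. 131.  62.  28.] circ 642.8 -30.4 d 46.3 rect [642.7 -29.6] [43.4 17.8] 8.7
honey [364.   0.  78.  84.] circ 632.8 33.5 d 51.7 rect [632.9  33.5] [50.3 49.8] 8.9
jam [370. 300.  67.  28.] circ 660.4 -141.1 d 49.6 rect [ 661.8 -150.3] [49.6 21.1] 8.7
```

View pics/c8.png

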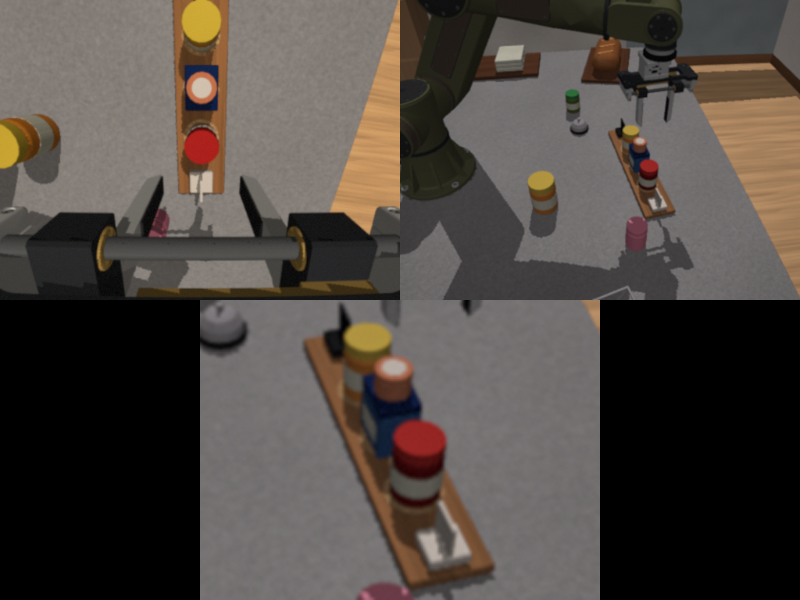

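The three stand upright in a row, with the copper tin on the tea tin's lid (wrist view, around (201,87)). I'll do a final numeric check with corrected regions.

Run:
```python
from m import *
p=manip.camera_params("wrist"); im=cv2.imread('pics/w8.png')
blob(im,p,(0,0,170),(180,60,255),(360,135,450,215),114,"dot")
blob(im,p,(100,150,20),(130,255,255),(350,120,450,225),84,"tea")
blob(im,p,(0,180,110),(4,255,255),(350,250,450,332),92,"jam")
print(manip.read_state()["clock"])
```

```text
dot [386. 156.  36.  39.] circ 645.2 -48.6 d 23.9 rect [645.5 -48.4] [22.5 23.7] 8.4
tea [372. 131.  62.  28.] circ 641.8 -28.3 d 46.2 rect [641.7 -27.6] [43.2 17.8] 8.8
jam [369. 259.  69.  69.] circ 658.3 -132.5 d 53.0 rect [ 658.  -132.6] [50.4 51.8] 9.1
26.4
```

Correcting for the 2 mm the wrist settled after the picture (from comparing the tea tin's two readings), the dot is at about (646,-50.7) and the jam at (659,-134.6). Honey is at (632.8,33.5). All are within about 1 mm of their spots.

```bash
python3 -c "
from cell import manip
print(manip.sign_off())"
```

```text
the job is handed in; nothing more can be done
None
```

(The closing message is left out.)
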